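Show the source tube and the receiving vial to the second checker

TASK

Before anything is opened, show the second checker which sample goes where. From straight above, hold your fingertips a centimetre or two over the cap of the one red-capped tube in the yellow rack for at least two seconds, then do the same over the cap of the one blue-capped vial in the white freezer box. Touch nothing at all, leave every tube in its place, and finish with the hand at least 15 cm away from both caps.

Things in the scene. Friction and masses are not known exactly. Their poses are not given: they have to be found in the camera images.
- source_cap (a point): Centre of the top of the red screw cap (13.4 mm across, 10 mm tall) of the source tube, a white 48 mm tube standing loose in one of the 45 places, 20 mm apart, of the yellow rack; 52 mm above the work surface, z up. The only red cap in that rack; its neighbours (white, green, blue caps) are as high. The dark blue cooling block holds another red-capped tube.
- receiver_cap (a point): Centre of the top of the blue screw cap (13.4 mm across, 10 mm tall) of the receiving vial, a white 48 mm vial standing loose in one of the 49 places, 18 mm apart, of the freezer box; 51 mm above the work surface, z up. The only blue cap in that box; its neighbours (grey caps) are as high. The yellow rack holds two other blue caps.
- rack: Yellow open-grid tube rack, 200 x 108 x 38 mm (length along its x), 5 x 9 places, half filled; origin at the centre of its underside, z up. Left or right in front of the robot, turned up to 20 degrees. Nothing in it rises above 52 mm. Taller pieces (bin, mixer, pipette stand: up to 310 mm) stand only at the table's sides, over 0.42 m from the centre line.
- freezer_box: White card freezer box without its lid, 132 x 132 x 42 mm, 7 x 7 places, mostly filled; origin at the centre of its underside, z up. On the other side from the rack, turned up to 20 degrees. Nothing in it rises above 51 mm. Beyond rack and box, over 0.69 m ahead, stand low things (box lid, marker, cooling block, tip box: up to 80 mm) and a spray bottle, 208 mm.

How it is judged:
On the way, in this order (a step that is already met when the one before it is completed fails the run):
1. the fingertips point from above at the red cap in the yellow rack, without contact, for 2 s (horizontal distance between the grasp point and source_cap below 0.01 m and z of the grasp point in the frame of source_cap between 0.02 and 0.065 m), for 2 s.
2. then they point from above at the blue cap in the freezer box, without contact, for 2 s (horizontal distance between the grasp point and receiver_cap below 0.01 m and z of the grasp point in the frame of receiver_cap between 0.02 and 0.065 m), for 2 s.
At the end, for the whole second after the job is handed in: Both caps were pointed at in order, 2 s each (grasp point within 10 mm of the cap's axis, fingertips about 1 to 46 mm above it). Tube and vial stand within 5 mm of where they were, upright within 0.12 rad; rack and box unmoved; the hand is over 150 mm from both caps (distance between the grasp point and source_cap above 0.15 m and distance between the grasp point and receiver_cap above 0.15 m and distance of each of source_cap, receiver_cap, rack, freezer_box from where it was at the start of the episode below 0.005 m and angle between each of source_cap, receiver_cap's own z axis and vertical below 0.12 rad); the robot touches nothing.
It fails at once if the hand or the arm touches something (contact force between any of the fingers, the arm and anything else above 0.5 N).
It fails at once if the source tube or the receiving vial is lifted or displaced (distance of any of source_cap, receiver_cap from where it was at the start of the episode above 0.006 m).
It also fails if it takes over 48 s, if anything falls off the work surface, if the arm or the gripper's body presses on something with over 40 N, if the wrist force passes 120 N, or if a joint passes its speed limit or range.

ROBOT

A 6-joint arm with a two-finger parallel gripper is mounted at the origin on the work surface. World frame = base frame: x ahead of the robot, y to its left, z up, the work surface at z = 0. Lengths are in m, angles in rad, forces in N, time in s.
With the tool pointing down it reaches from about 0.225 to 0.875 m from the base axis. Payload 3.4 kg.
Tool frame: the origin (TCP) lies at the very end of the fingers, on their centre line; the grasp point (between the pads) lies 19 mm behind it; z points along the fingers, y is the direction in which the jaws open and shut (so a half turn about z gives the same grasp; the last joint's range is limited). The gripper opens to 85 mm and grips with 20 to 120 N. Pads are 22 mm wide; open, the fingers measure 114 mm over their backs; the gripper's body (76 mm by 85 mm) begins 54 mm behind the grasp point. The pads swing forward as they close: fully open they stand 13 mm farther back than shut.
Start: joints at [-1.283, 0.276, 1.505, -0, 1.361, -0.121], TCP at [0.229, -0.528, 0.231] pointing down, gripper open.
Joint ranges: [-2.89, 2.89], [-0.75, 2.08], [0.22, 2.7], [-1.18, 4.32], [0.11, 2.71], [-2.7, 2.7]. Speed limits (rad/s): [2.57, 2.57, 3.14, 3.14, 3.14, 3.14].

INTERFACE

Orientations are given as a unit quaternion [w, x, y, z].
In Python, from workcell import r gives the robot as it stands. Calls block until the motion is done:
- r.move_ptp(position, orientation): joint-space move of the TCP to a pose.
- r.servo_line(position, speed=0.15, attitude=None): straight line of the TCP; attitude=None keeps the orientation; speed is the mean speed in m/s.
- r.move_j(angles): joint-space move.
- r.set_gripper(opening, grasp_force=None): finger opening in m; grasp_force is the grip in N (None keeps the last); returns when the fingers have stopped.
- r.pause(seconds).
- r.solve_ik(position, orientation): joint angles nearest the present ones, or None.
- r.read_state(): the state.
- r.get_image(name): name is "side" or "top" or "wrist"; returns a dict with "img" (420x560x3 uint8, blue, green, red), "mtx" (3x3 intrinsics, pixels), "camera_from_world" (4x4, takes a point from world to camera coordinates). Camera axes: x right, y down, z forward; pixel columns grow to the right and rows downward; lengths in m; the calibration is good to about 2 mm. A picture is of the moment at which its call begins. There is no depth.
A pose or a line that the arm cannot do raises r.IKError and nothing moves.
- r.finish_job(): hands the job in, once; it reports no verdict.
The state is a dict: "clock": time; "joint_pos": joint angles; "joint_velocities": joint speeds; "tau": joint torques, N m; "tool_pos": TCP position; "tool_rot": TCP orientation; "force": force on the tool from outside, world axes, zero at the start; "torque": the same for the moment, N m; "opening": finger opening in m.
Only numpy, scipy, OpenCV 4.12 (cv2) and the standard library are available. Lean on these libraries where they do the work, as an engineer would, in place of code of your own. Each camera call takes 0.05 s, during which the arm holds its last target.

## Working session

There is one attempt and no reset: what is moved stays moved. The work goes in short steps, each a Python script; the robot and the scene stay as the last script left them, time stands still between calls to the robot, and variables do not carry over. Pictures are saved under pics/ and viewed, and the job is handed in when it is done.

```bash
mkdir -p pics; python3 - <<'E'
from workcell import r
import cv2,pickle
d={}
for n in("top","side"):
    o=r.get_image(n); d[n]=o; cv2.imwrite(f"pics/{n}1.png",o["img"])
pickle.dump(d,open("im.pkl","wb"))
s=r.read_state(); print(s["clock"],s["tool_pos"],s["tool_rot"],s["opening"])
E
```

```text
0.1 [ 0.2284021  -0.52714148  0.23050631] [-8.53786349e-04  9.79190521e-01  2.02941347e-01 -5.83535101e-05] 0.08541909583595422
```

View pics/top1.png

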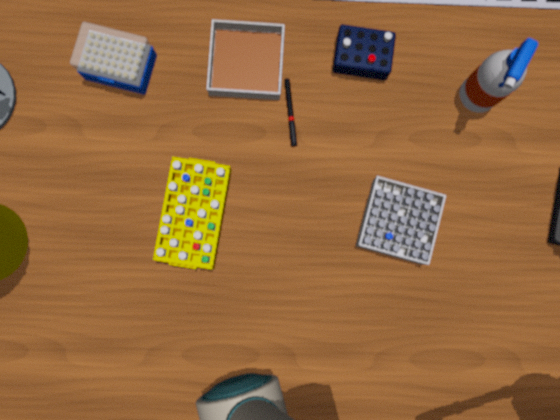

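View pics/side1.png

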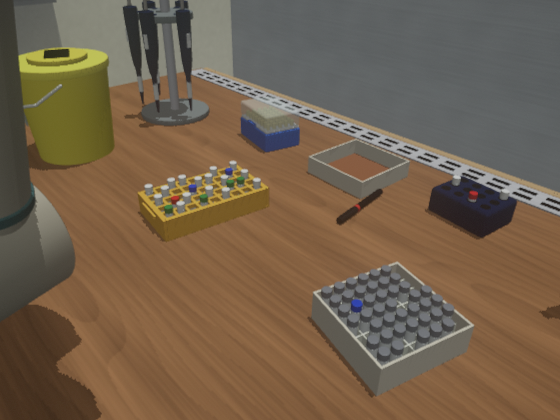

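The top view shows the red cap in the yellow rack at about (196,246) and the blue cap in the white box at about (390,236). In the side view they are at about (176,200) and (357,305). Next I refine the centroids and compare the two views.

```bash
cat > h.py <<'E'
import numpy as np,cv2
def ray(o,uv,z):
    T=o["camera_from_world"];K=o["mtx"];R=T[:3,:3];c=-R.T@T[:3,3]
    d=R.T@np.linalg.inv(K)@[uv[0],uv[1],1];return c+d*(z-c[2])/d[2]
def cent(img,uv,col,w=8):
    x,y=uv;p=img[y-w:y+w+1,x-w:x+w+1].astype(float)
    b,g,rr=p[...,0],p[...,1],p[...,2]
    s=np.clip((rr-np.maximum(b,g)) if col=='r' else (b-np.maximum(g,rr)),0,None); s[s<40]=0
    Y,X=np.mgrid[-w:w+1,-w:w+1]
    return (x+(s*X).sum()/s.sum(), y+(s*Y).sum()/s.sum(), (s>0).sum())
E
python3 - <<'E'
import pickle,cv2,numpy as np
from h import *
d=pickle.load(open("im.pkl","rb"))
for nm,col,t,s,z in(("red",'r',(196,246),(176,200),.052),("blue",'b',(390,236),(357,305),.051)):
    for v,uv in(("top",t),("side",s)):
        c=cent(d[v]["img"],uv,col,7); print(nm,v,np.round(c,1),ray(d[v],c,z).round(4),ray(d[v],c,z-.005).round(4))
    P=[d[v]["mtx"]@d[v]["camera_from_world"][:3] for v in("top","side")]
    X=cv2.triangulatePoints(P[0],P[1],*[np.array(cent(d[v]["img"],u,col,7)[:2]).reshape(2,1) for v,u in(("top",t),("side",s))]);print((X[:3]/X[3]).T)
t=d["top"]["img"]
a=cv2.resize(t[150:280,140:240],None,fx=4,fy=4,interpolation=cv2.INTER_CUBIC)
b=cv2.resize(t[150:280,350:450],None,fx=4,fy=4,interpolation=cv2.INTER_CUBIC)
cv2.imwrite("pics/crop.png",np.hstack([a[:,:390],b[:,:390]]))
E
```

```text
red top [195.6 246.1  53. ] [0.4438 0.1516 0.052 ] [0.4441 0.1524 0.047 ]
red side [174.4 198.4  66. ] [0.443  0.1493 0.052 ] [0.4473 0.1571 0.047 ]
[[0.4440732  0.15170598 0.05054251]]
blue top [388.9 235.6  56. ] [ 0.4715 -0.1948  0.051 ] [ 0.4718 -0.1959  0.046 ]
blue side [356.4 304.2 120. ] [ 0.4702 -0.1965  0.051 ] [ 0.4748 -0.1933  0.046 ]
[[ 0.47167196 -0.19528002  0.0492545 ]]
```

View pics/crop.png

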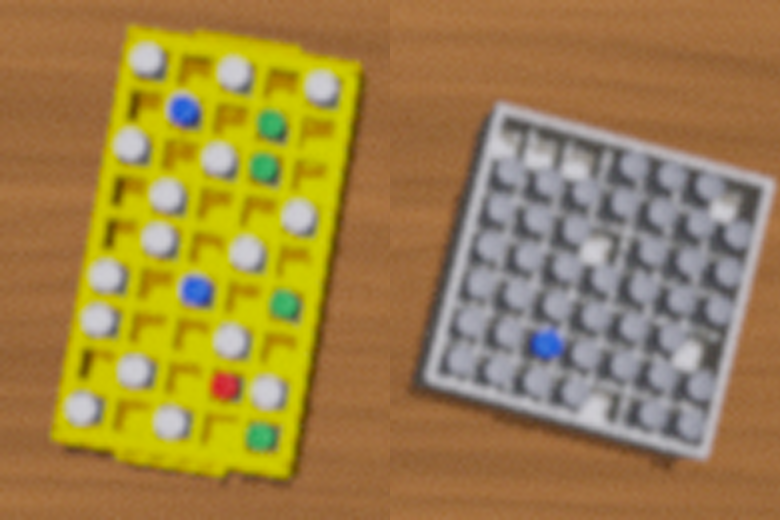

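Both views agree to about 2.5 mm. Triangulated heights are 50.5 and 49.3 mm, against 52 and 51 mm expected. The crop confirms a single red cap in the rack and a single blue cap in the box. I'll retract inward from the table's side, then go over the red cap and look with the wrist camera.

```bash
python3 - <<'E'
from workcell import r
import cv2,pickle,numpy as np
from h import *
r.servo_line([0.20,-0.36,0.27],speed=0.2)
r.set_gripper(0.015)
q=[0,1,0,0]
print(r.solve_ik([0.444,0.151,0.20],q))
r.move_ptp([0.444,0.151,0.20],q)
o=r.get_image("wrist");cv2.imwrite("pics/w1.png",o["img"]);pickle.dump(o,open("w1.pkl","wb"))
T=o["camera_from_world"];p=o["mtx"]@(T[:3,:3]@[.444,.151,.052]+T[:3,3]);print("expect px",p[:2]/p[2])
s=r.read_state();print(s["clock"],s["tool_pos"],s["joint_pos"],s["force"],s["opening"])
E
```

```text
[ 1.79291273e-01  1.37442526e-01  1.76987523e+00 -4.44089210e-16
  1.23427490e+00  1.75008760e+00]
expect px [278.54770942 192.00303228]
3.8917 [0.44432314 0.15026603 0.20012685] [ 1.77879165e-01  1.37297873e-01  1.76971705e+00 -3.62402247e-04
  1.23424694e+00  1.74987866e+00] [-0.77953562 -0.22209335 -0.01182615] 0.014974952082047056
```

View pics/w1.png

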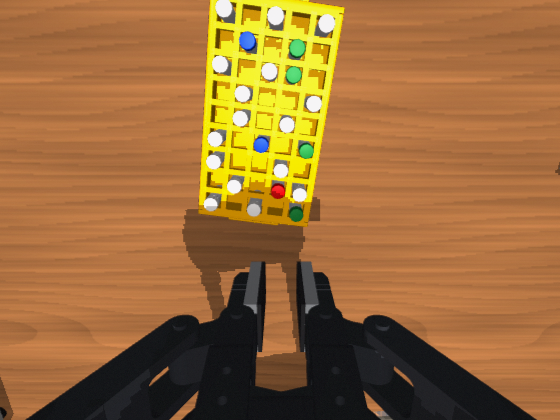

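In the wrist view the red cap sits at (278,191) and my estimate projects to (278.5,192), so they match. I'll descend to 18 mm above it, hold, and then move on to the blue cap.

```bash
python3 - <<'E'
from workcell import r
import cv2,numpy as np
r.servo_line([0.444,0.151,0.071],speed=0.1)
r.pause(0.4)
s=r.read_state();print(s["clock"],s["tool_pos"],s["joint_velocities"].round(3) if hasattr(s["joint_velocities"],'round') else s["joint_velocities"],s["force"])
o=r.get_image("wrist");cv2.imwrite("pics/w2.png",o["img"])
o=r.get_image("side");cv2.imwrite("pics/s2.png",o["img"])
r.pause(2.6)
s=r.read_state();print(s["clock"],s["tool_pos"])
r.servo_line([0.444,0.151,0.20],speed=0.12)
r.move_ptp([0.4715,-0.1953,0.20],[0,1,0,0])
o=r.get_image("wrist");cv2.imwrite("pics/w3.png",o["img"])
T=o["camera_from_world"];p=o["mtx"]@(T[:3,:3]@[.4715,-.1953,.051]+T[:3,3]);print("expect px",p[:2]/p[2])
s=r.read_state();print(s["clock"],s["tool_pos"],s["joint_pos"],s["force"])
cv2.imwrite("pics/c2.png",np.hstack([cv2.imread("pics/w2.png"),cv2.imread("pics/s2.png")])[::1,::1])
E
python3 -c "
import cv2,numpy as np
f=lambda n:cv2.resize(cv2.imread('pics/'+n),(400,300),interpolation=cv2.INTER_AREA)
cv2.imwrite('pics/m.png',np.vstack([np.hstack([f('w2.png'),f('s2.png')]),np.hstack([f('w3.png'),f('w3.png')*0])]))"
```

```text
5.7333 [0.44406001 0.15101002 0.07114562] [-0.001  0.004 -0.001  0.001  0.     0.001] [ 0.1523716  -0.32619598 -0.1180118 ]
8.4333 [0.44401696 0.15100608 0.07100766]
expect px [280.62671205 191.40662489]
11.0167 [ 0.47162856 -0.19401987  0.19992615] [-5.27252730e-01  1.99140158e-01  1.69121348e+00  6.77792354e-04
  1.25172577e+00  1.04194508e+00] [-0.09074825 -0.10311239  0.55898233]
```

View pics/m.png

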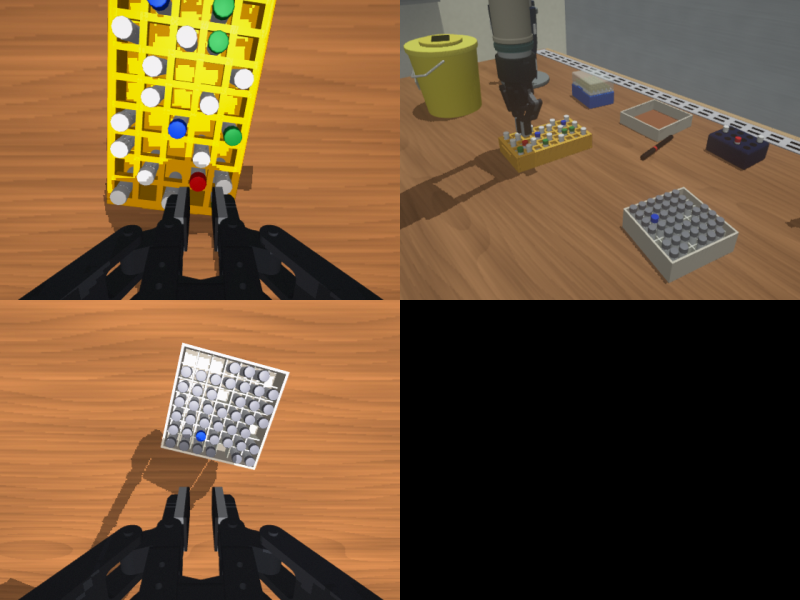

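View pics/w3.png

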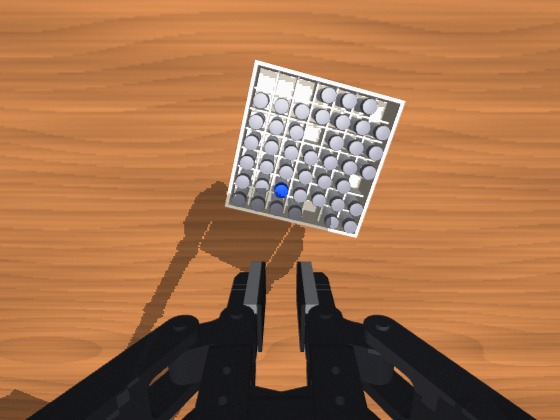

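The hold over the red cap was steady and centred: the cap lies on the fingers' centre line and the force was only noise. The blue cap is at (281,190), and my estimate projects to (280.6,191.4). I'll point at it, then retreat.

```bash
python3 - <<'E'
from workcell import r
import cv2,numpy as np
r.servo_line([0.4715,-0.1953,0.070],speed=0.1)
r.pause(0.4)
s=r.read_state();print(s["clock"],s["tool_pos"],s["force"])
o=r.get_image("wrist");cv2.imwrite("pics/w4.png",o["img"])
r.pause(2.7)
s=r.read_state();print(s["clock"],s["tool_pos"])
r.servo_line([0.4715,-0.1953,0.27],speed=0.15)
r.servo_line([0.35,-0.02,0.30],speed=0.15)
r.pause(0.5)
import pickle; from h import *
o=r.get_image("side");cv2.imwrite("pics/s5.png",o["img"])
d=pickle.load(open("im.pkl","rb"))["side"]["img"]
for uv,c in(((176,200),'r'),((357,305),'b')): print(cent(d,uv,c,7),cent(o["img"],uv,c,7))
s=r.read_state();print(s["clock"],s["tool_pos"],s["force"])
E
```

```text
12.8667 [ 0.4715585  -0.1953486   0.07014723] [ 0.29581575 -0.27025813 -0.11032141]
15.6167 [ 0.47150763 -0.19529829  0.06999488]
(np.float64(174.38040785210598), np.float64(198.37983609681723), np.int64(66)) (np.float64(174.38167795334837), np.float64(198.3839352896915), np.int64(66))
(np.float64(356.4026424812451), np.float64(304.1569813010861), np.int64(120)) (np.float64(356.42226128996816), np.float64(304.1580046148775), np.int64(121))
19.2333 [ 0.34999718 -0.02001256  0.29998349] [ 0.23330557  0.030195   -0.23353968]
```

View pics/w4.png

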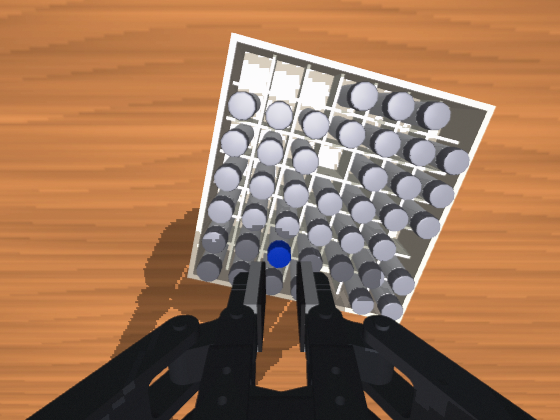

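View pics/s5.png

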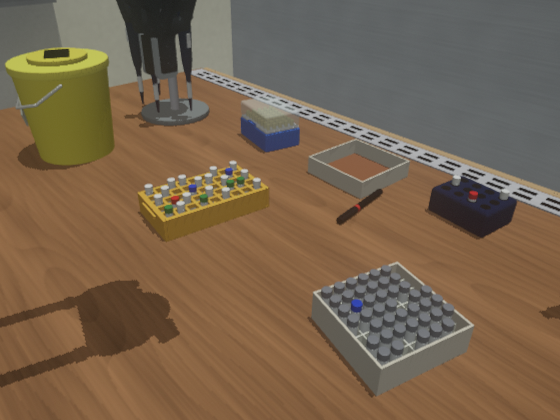

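The blue cap was centred between the fingertips at (279,254). Both caps are at the same side-view pixels as at the start, and the hand is clear.

```bash
python3 -c "
from workcell import r
r.finish_job()"
```

```text
the job is handed in; nothing more can be done
```

I pointed at the red cap in the yellow rack, then at the blue cap in the freezer box. Each hold was straight down, about 19 mm above the cap, for about 3 s. I then backed off and handed the job in at about 19 s; `finish_job` reports no verdict.

- **Position:** I put the red cap at (0.444, 0.151) and the blue cap at (0.4715, -0.195). The top and side views agreed to about 2.5 mm. The wrist camera saw both caps within 1.5 pixels of where I expected them.
- **Nothing disturbed:** the force readings I took stayed below 1 N with no sign of contact. In the final side view both caps were within 0.02 pixel of where they started, and the rack and box looked unmoved.
- **Final clearance:** the hand finished at (0.35, -0.02, 0.30), about 0.3 m from both caps.

No check failed. The only small mismatch was the triangulated cap heights, about 1.5 mm below the stated 52 and 51 mm, which is within the 2 mm calibration accuracy.

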